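# Hold the tensioner arm on its stop with the pull gauge

## Robot

A 6-joint arm with a two-finger parallel gripper is mounted at the origin on a cart in front of the work surface, level with it; the furniture and walls round the work are solid. World frame = base frame: x ahead of the robot, y to its left, z up, the work surface at z = 0. Lengths are in m, angles in rad, forces in N, time in s.
With the tool pointing down it reaches from about 0.325 to 0.925 m from the base axis. Payload 3.1 kg.
Tool frame: the origin (TCP) lies midway between the tips of the shut fingers; the grasp point (between the pads) lies ctrl.pinch_z behind it (ctrl.pinch_z is the distance from the TCP to the grasp point, in m); z points along the fingers, y is the line along which they close (so a half turn about z gives the same grasp; the last joint's range is limited). The gripper opens to 85 mm and grips with 20 to 120 N. Pads are 22 mm wide; open, the fingers measure 114 mm over their backs; the gripper's body (76 mm by 85 mm) begins 54 mm behind the grasp point. The pads swing forward as they close: fully open they stand 13 mm farther back than shut.
Start: joints at [-1.338, 0.217, 1.613, -0, 1.311, -0.112], TCP at [0.211, -0.588, 0.231] pointing down, gripper open.
Joint ranges: [-2.75, 2.75], [-0.78, 2.1], [0.31, 2.55], [-1.13, 4.27], [0.13, 2.63], [-2.58, 2.58]. Speed limits (rad/s): [2.79, 2.79, 3.14, 3.14, 3.14, 3.14].

## Interface

Orientations are given as a unit quaternion [x, y, z, w].
In Python, from workcell import ctrl gives the robot as it stands.
- The arm moves only by the shell command python3 -m creep 'ROWS'. ROWS is JSON, a list of rows, each an object with "grip": the opening, from -1 (shut) to 1 (fully open); "delta_pos": the shift along the tool's x, y, z in units of 30 mm (1.0 is 30 mm), a list of three; "rotation": the turn, a rotation vector about the tool's x, y, z in units of 5 degrees (1.0 is 5 degrees), a list of three. A call has 1 to 10 rows; each row is the pose to reach, as a shift and turn from the pose commanded when the call began, along the tool's axes at that moment; what a row does not reach only later rows make up. A row lasts 1/8 s, in which the tool goes at most 62.5 mm and 10.7 degrees, less where a joint would pass 70% of its speed; a pose out of reach is approached as far as the arm can. A call with a gripper value outside its range is refused whole. The fingers move at their own pace and stop on an object; the grip force is fixed at half the most. Time passes only in rows, so rows that repeat a pose let the fingers close. It gives the time, the measured TCP pose, the force, the opening and the grip force at its end, in the units of the state.
- ctrl.read_state(): the state, without advancing time (a new reading comes with each control period).
- ctrl.camera(name): name is "scene" or "side" or "wrist"; returns a dict with "color" (420x560x3 uint8, red, green, blue), "fx", "fy", "cx", "cy" (pixels), "k1" (the pictures are not rectified: a ray, as slopes to the right and down, at radius r is drawn at 1 + k1 r^2 times it, then the intrinsics apply), "rvec" (rotation vector, rad) and "tvec" (3), from world to camera coordinates, as OpenCV has them; the wrist camera has in their place "hand_eye" (4x4, takes a point from camera to tool coordinates, whose origin is the TCP and whose axes are the flange's). Camera axes: x right, y down, z forward; pixel columns grow to the right and rows downward; lengths in m; the calibration is good to about 2 mm. A picture is of the moment at which its call begins: read the wrist's pose just before it. There is no depth.
- ctrl.job_done(): hands the job in; it is judged then, once.
The state is a dict: "time_s": time; "joint_positions": joint angles; "joint_vel": joint speeds; "joint_efforts": joint torques, N m; "eef_pos": TCP position; "orientation": TCP orientation; "force": force on the tool from outside, world axes, zero at the start; "ft_torque": the same for the moment, N m; "finger_gap": finger opening in m; "finger_force": force on a finger pad.
Only numpy, scipy, OpenCV 4.12 (cv2) and the standard library are available. Lean on these libraries where they do the work, as an engineer would, in place of code of your own. Each camera call takes 0.05 s, during which the arm holds its last target. There are 200 camera calls.

## Task

Take the pull gauge, drop its eye over the upright pin on the end of the belt tensioner's sprung arm, and pull the arm round with it until the arm is hard against its end stop and the gauge's rod is drawn out to its marked pull: first ring on the rod out in the open, second ring still inside the body. Keep it there: finish while still holding the gauge, with the arm on its stop at that pull. Handle only the gauge, keep your fingers off the tensioner, and leave the other things on the bench where they are.

Things in the scene. Friction and masses are not known exactly. Their poses are not given: they have to be found in the camera images.
- tensioner: Fixed belt tensioner: aluminium plate 150 x 120 x 10 mm with a flat sprung steel arm (20 mm wide, top 46 mm above the bench, black roller under its end) and two posts 11 mm thick, 46 mm high: rest post and end stop. Origin: centre of the plate's underside. Vertical pivot axis at x = +45 mm, y = 0; pivot to pin axis 95 mm. All but the pin and its flange lies below 53 mm.
- idler_arm (a joint): Turn of the sprung arm about its pivot, rad: 0 at rest, 0.90 hard on the end stop, growing anticlockwise from above. In the tensioner's frame it points (pivot to pin) at angle 2.592 + value from +x towards +y; the pin goes from (-36, +50) mm at rest to (-44, -33) mm at the stop, mainly to -y. Its spring pulls back with about 1 N at the pin at rest, 3.8 N at the stop.
- pull_pin (a point): Point on the axis of the upright steel pin at the end of the arm, 70 mm above the bench. The pin is 7 mm thick and stands from 56 mm to 89 mm above the bench; below it is a flange 24 mm across, top at 56 mm, that the eye cannot pass.
- gauge: Hand-held pull gauge lying loose on the bench: square aluminium body with black end caps, 26 mm wide (x), 90 mm long (y), 26 mm high, about 0.15 kg in all. Origin: centre of the body's underside; z up as it lies, y along its length towards the rod and eye. The rod leaves the middle of the +y end face, 13 mm above the underside.
- gauge_rod (a joint): How far the gauge's rod is drawn out of the body, m: 0 fully in, 0.060 fully out. A spring draws it in: 1 N to start, then 150 N per m (7 N at 0.040). Two dark rings, 2 mm thick, 11 mm across, on the rod are hidden in the body while it is in: the first is fully out at 0.031, the second begins to show at 0.049.
- gauge_eye (a point): Centre of the flat round eye on the end of the gauge's rod, 28 mm beyond the body's end face with the rod in (73 mm along +y from the body's origin), 13 mm above the underside. The eye's hole is 18 mm wide, its outside 28 mm, 6 mm thick; its axis is the gauge's z.
- loupe: Black eyepiece loupe, 34 mm across, 31 mm high, standing loose; origin at the centre of its underside. Bystander.
- parts_box: Clear open box with small turned parts, 53 x 65 x 26 mm, loose; origin at the centre of its underside. Bystander.
- setting_block: Plain aluminium setting block, 30 x 50 x 20 mm, loose; origin at the centre of its underside. Bystander.

How it is judged:
By the outcome, as a careful person would: the job done as asked, in the order asked, and still so for the second after the job is handed in, while the arm keeps its last pose, push and grip.
It also fails if it takes over 51 s, if anything falls off the work surface, if the arm or the gripper's body presses on something with over 40 N, if the wrist force passes 120 N, or if a joint passes its speed limit or range.

## Working session

There is one attempt and no reset: what is moved stays moved. The work goes in short steps, Python scripts to look and compute and a shell command to move; the robot and the scene stay as the last step left them, time stands still between calls to the robot, and variables do not carry over. Pictures are saved under pics/ and viewed, at most 10 in all, crops included, and the job is handed in when it is done.

```bash
ls; mkdir -p pics
python3 - <<'E'
from workcell import ctrl
import cv2
s=ctrl.read_state(); print(s, ctrl.pinch_z)
for n in("scene","side"):
    c=ctrl.camera(n); cv2.imwrite(f"pics/{n}0.png",c["color"][:,:,::-1]); print({k:v for k,v in c.items() if k!="color"})
E
```

```text
pics
{'time_s': 0.0, 'joint_positions': array([-1.33820096e+00,  2.17793297e-01,  1.61493941e+00,  6.86172666e-06,
        1.31130318e+00, -1.12211514e-01]), 'joint_vel': array([-7.96466603e-04, -1.84833887e-05, -4.75001638e-05,  9.50094553e-04,
       -2.14930106e-03, -9.07745184e-05]), 'joint_efforts': array([ 1.98411413e-03, -3.96837080e+01, -3.03852332e+01, -2.87847979e-05,
        9.55284369e-03, -7.69031431e-06]), 'eef_pos': array([ 0.21108459, -0.58740192,  0.22994125]), 'orientation': array([ 9.85174717e-01,  1.71549655e-01, -7.01783001e-05, -1.21960621e-03]), 'force': array([ 0.25924626, -0.84175588, -0.57739364]), 'ft_torque': array([-0.05377835,  0.03598189, -0.01777686]), 'finger_force': 0.0, 'finger_gap': 0.08512180118474323} 0.0187
{'fx': 399.11792262105223, 'fy': 399.11792262105223, 'cx': 285.3929856344045, 'cy': 211.87213184154038, 'k1': -0.0630447237671548, 'rvec': array([ 0.56668583, -2.58381609,  1.3443291 ]), 'tvec': array([0.5177233 , 0.1639359 , 0.90617217])}
{'fx': 429.03361004934146, 'fy': 429.03361004934146, 'cx': 286.3751513103376, 'cy': 207.36812460282707, 'k1': -0.01615897661753333, 'rvec': array([ 2.15135981, -0.12610832,  0.04853219]), 'tvec': array([-0.56400721,  0.13446753,  0.91500524])}
```

View pics/scene0.png

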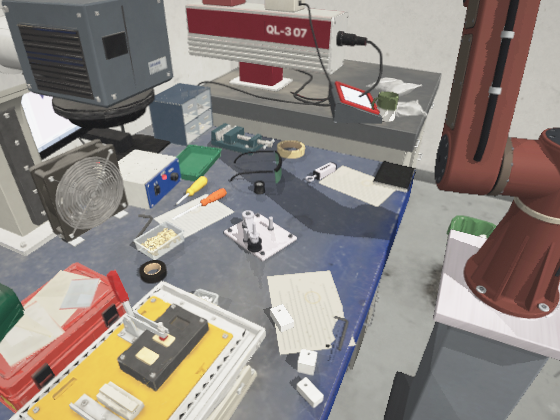

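View pics/side0.png

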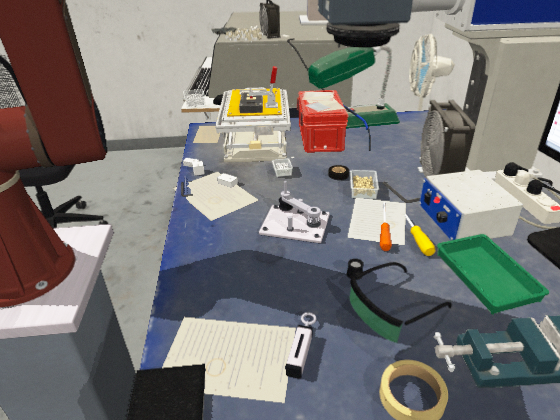

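The scene view shows the tensioner at about (262,235) and the gauge at (322,172) with its eye at (309,178). In the side view the tensioner is at (295,220), the gauge body at (299,350) and its eye at (308,320). Next I'll crop and enlarge these areas.

```bash
cat > h.py <<'E'
import numpy as np, cv2
from scipy.spatial.transform import Rotation as R
from workcell import ctrl
def cam(n):
    s=ctrl.read_state(); c=ctrl.camera(n)
    if n=="wrist":
        T=np.eye(4); T[:3,:3]=R.from_quat(s["orientation"]).as_matrix(); T[:3,3]=s["eef_pos"]
        W=T@np.array(c["hand_eye"]); c["Rwc"],c["o"]=W[:3,:3],W[:3,3]
    else:
        A=R.from_rotvec(c["rvec"]).as_matrix(); c["Rwc"],c["o"]=A.T,-A.T@c["tvec"]
    return c
def ray(c,p):
    d=(np.array(p,float)-[c["cx"],c["cy"]])/[c["fx"],c["fy"]]; u=d.copy()
    for _ in range(20): u=d/(1+c["k1"]*(u@u))
    v=c["Rwc"]@np.r_[u,1]; return v/np.linalg.norm(v)
def plane(c,p,z):
    v=ray(c,p); return c["o"]+v*(z-c["o"][2])/v[2]
def tri(c1,p1,c2,p2):
    a,b=ray(c1,p1),ray(c2,p2); t=np.linalg.lstsq(np.c_[a,-b],c2["o"]-c1["o"],rcond=None)[0]
    P,Q=c1["o"]+a*t[0],c2["o"]+b*t[1]; return (P+Q)/2,np.linalg.norm(P-Q)
def proj(c,X):
    v=c["Rwc"].T@(np.array(X)-c["o"]); u=v[:2]/v[2]; u=u*(1+c["k1"]*(u@u)); return u*[c["fx"],c["fy"]]+[c["cx"],c["cy"]]
E
python3 - <<'E'
from h import *
a=cv2.imread("pics/scene0.png"); b=cv2.imread("pics/side0.png")
def cr(i,x,y,w,h): return cv2.resize(i[y:y+h,x:x+w],(400,300),interpolation=cv2.INTER_CUBIC)
o=np.vstack([np.hstack([cr(a,215,200,100,75),cr(a,290,145,80,60)]),np.hstack([cr(b,250,180,100,75),cr(b,260,305,100,75)])])
cv2.imwrite("pics/crops.png",o)
for n,pe,pb in(("scene",(309,178),(322,172)),("side",(308,320),(299,350))):
    c=cam(n); print(n,c["o"],plane(c,pe,.013),plane(c,pb,.013), plane(c,(262,235) if n=="scene" else (295,222),0.01))
E
```

```text
scene [0.22110608 0.80586099 0.646344  ] [ 0.58364732 -0.21656596  0.013     ] [ 0.55986235 -0.27063479  0.013     ] [0.58883629 0.09851384 0.01      ]
side [ 0.49368352 -0.74776131  0.60872806] [ 0.58245949 -0.22177588  0.013     ] [ 0.55762047 -0.28466102  0.013     ] [0.59814037 0.08769211 0.01      ]
```

View pics/crops.png

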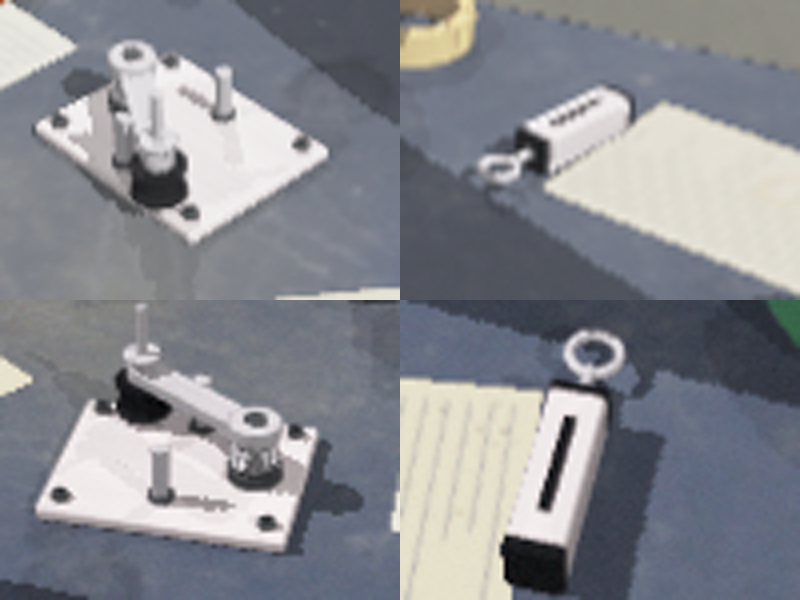

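The crops show the plate's four corners in both views, the pin top at scene (254,222) and side (285,181), and the gauge body with its eye. I'll triangulate these.

Run:
```python
from h import *
a,b=cam("scene"),cam("side")
S=[(224,232),(297,238),(263,260.75),(256,213.75)]
D=[(273,205.5),(329.5,212.5),(322.5,242.5),(259.5,233)]
print("scene",*[plane(a,p,.01)[:2].round(4) for p in S],"\nside",*[plane(b,p,.01)[:2].round(4) for p in D])
print("pin top",tri(a,(254.2,222.5),b,(285.3,181.3)), plane(b,(285.3,181.3),.089),plane(a,(254.2,222.5),.089))
sp=lambda x,y:(215+x/4,200+y/4); dp=lambda x,y:(250+x/4,180+(y-300)/4)
print("pivot top",plane(a,sp(131,50),.05),plane(b,dp(258,418),.05))
print("post",plane(a,sp(224,72),.046),plane(b,dp(160,445),.046))
sp=lambda x,y:(290+(x-400)/5,145+y/5); dp=lambda x,y:(260+(x-400)/4,305+(y-300)/4)
print("eye",plane(a,sp(499,167),.013),plane(b,dp(594,354),.013))
print("body top +y end, -y end",[plane(b,dp(*p),.026)[:2] for p in((579,390),(538,544))],[plane(a,sp(*p),.026)[:2] for p in((532,135),(618,92))])
```

```text
scene [0.6823 0.1298] [0.5036 0.0711] [0.5429 0.184 ] [0.6457 0.0226] 
side [0.5517 0.1669] [0.6881 0.117 ] [0.6494 0.0009] [0.5107 0.0546]
pin top (array([0.58213513, 0.15085508, 0.08762729]), np.float64(0.0012257738186826823)) [0.58249546 0.14900858 0.089     ] [0.58053636 0.15266678 0.089     ]
pivot top [0.64065173 0.07613802 0.05      ] [0.64278699 0.076059   0.05      ]
post [0.57869689 0.06680185 0.046     ] [0.58330789 0.06163515 0.046     ]
eye [ 0.58049453 -0.2153738   0.013     ] [ 0.58388918 -0.21839575  0.013     ]
body top +y end, -y end [array([ 0.57239622, -0.24926479]), array([ 0.54507078, -0.32427248])] [array([ 0.56880328, -0.24067015]), array([ 0.53803587, -0.31931222])]
```

```bash
python3 -m creep '[{"grip":1,"delta_pos":[3,-1.2,0.4],"rotation":[0,0,-2]},{"grip":1,"delta_pos":[6,-2.4,0.8],"rotation":[0,0,-4]},{"grip":1,"delta_pos":[8,-3.2,1.2],"rotation":[0,0,-6]},{"grip":1,"delta_pos":[10,-4,1.6],"rotation":[0,0,-8]},{"grip":1,"delta_pos":[12,-4.8,1.8],"rotation":[0,0,-10]},{"grip":1,"delta_pos":[13.5,-5.4,2],"rotation":[0,0,-10]},{"grip":1,"delta_pos":[14.2,-5.6,2],"rotation":[0,0,-10]},{"grip":1,"delta_pos":[14.2,-5.6,2],"rotation":[0,0,-10]},{"grip":1,"delta_pos":[14.2,-5.6,2],"rotation":[0,0,-10]},{"grip":1,"delta_pos":[14.2,-5.6,2],"rotation":[0,0,-10]}]'
python3 - <<'E'
from h import *
c=cam("wrist"); s=ctrl.read_state(); print(s["eef_pos"],s["joint_positions"],R.from_quat(s["orientation"]).as_matrix()[:,0]); cv2.imwrite("pics/w1.png",c["color"][:,:,::-1])
print(proj(c,[.582,-.217,.013]),proj(c,[.557,-.2855,.026]))
E
```

```text
time_s: 1.55
eef_pos: [0.5549, -0.2867, 0.1713]
orientation: [0.82, 0.572, -0.0, -0.0]
force: [0.6, -0.8, 0.6]
finger_gap: 0.0855
finger_force: 0.0
[ 0.55464045 -0.28701734  0.17136447] [-5.89589424e-01  2.70868731e-01  1.66500405e+00 -5.93584126e-04
  1.20587480e+00 -2.34944812e-01] [ 3.47058303e-01  9.37843420e-01 -5.03151798e-04]
[276.16958739 113.1553588 ] [276.37289573 192.58894586]
```

View pics/w1.png

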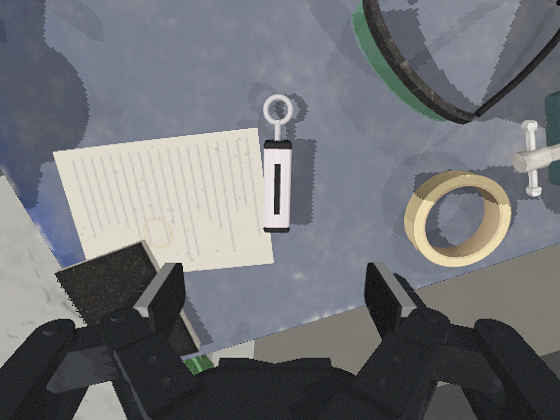

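The wrist picture shows the gauge almost upright: eye centre (278,109), body top centre line from (278.5,143) to (277,231). I'll turn those into a grasp shift.

Run:
```python
from h import *
c=cam("wrist"); s=ctrl.read_state()
e=plane(c,(278,109),.013); f=plane(c,(278.5,143),.026); r=plane(c,(277,231),.026)
m=(f+r)/2; print(e,f,r,m,np.linalg.norm(f-r)); d=e-r
print(np.degrees(np.arctan2(d[1],d[0])), "eye-mid",np.linalg.norm((e-m)[:2]))
Rt=R.from_quat(s["orientation"]).as_matrix(); print(np.degrees(np.arctan2(Rt[1,0],Rt[0,0])))
t=np.r_[m[:2],.004]; print(Rt.T@(t-s["eef_pos"])/.03)
```

```text
[ 0.58475352 -0.21448988  0.013     ] [ 0.57476307 -0.24266225  0.026     ] [ 0.54379484 -0.32309056  0.026     ] [ 0.55927896 -0.2828764   0.026     ] 0.0861843633845155
69.33606547688552 eye-mid 0.07297718895246945
69.66480422658502
[0.19133755 0.09726549 5.58163833]
```

```bash
python3 -m creep '[{"grip":1,"delta_pos":[0.2,0.1,2],"rotation":[0,0,0]},{"grip":1,"delta_pos":[0.2,0.1,3.8],"rotation":[0,0,0]},{"grip":1,"delta_pos":[0.2,0.1,5],"rotation":[0,0,0]},{"grip":1,"delta_pos":[0.2,0.1,5.55],"rotation":[0,0,0]},{"grip":1,"delta_pos":[0.2,0.1,5.55],"rotation":[0,0,0]},{"grip":-1,"delta_pos":[0.2,0.1,5.55],"rotation":[0,0,0]},{"grip":-1,"delta_pos":[0.2,0.1,5.55],"rotation":[0,0,0]},{"grip":-1,"delta_pos":[0.2,0.1,5.55],"rotation":[0,0,0]},{"grip":-1,"delta_pos":[0.2,0.1,5.55],"rotation":[0,0,0]},{"grip":-1,"delta_pos":[0.2,0.1,5.55],"rotation":[0,0,0]}]'
python3 -m creep '[{"grip":-1,"delta_pos":[0,0,0],"rotation":[0,0,0]},{"grip":-1,"delta_pos":[0,0,0],"rotation":[0,0,0]},{"grip":-1,"delta_pos":[0,0,0],"rotation":[0,0,0]}]'
```

```text
time_s: 2.9
eef_pos: [0.5614, -0.2821, 0.0062]
orientation: [0.82, 0.572, 0.0, 0.001]
force: [0.6, 0.3, 5.3]
finger_gap: 0.0247
finger_force: 60.5
time_s: 3.28
eef_pos: [0.5614, -0.2821, 0.0062]
orientation: [0.82, 0.572, 0.0, 0.001]
force: [0.7, 0.4, 6.9]
finger_gap: 0.0248
finger_force: 60.6
```

```bash
python3 -m creep '[{"grip":-1,"delta_pos":[0,0,-1],"rotation":[0,0,0]},{"grip":-1,"delta_pos":[0,0,-2.5],"rotation":[0,0,0]},{"grip":-1,"delta_pos":[0.5,0,-4],"rotation":[0,0,0]},{"grip":-1,"delta_pos":[2,-0.5,-5],"rotation":[0,0,-1]},{"grip":-1,"delta_pos":[3.5,-1,-5],"rotation":[0,0,-2]},{"grip":-1,"delta_pos":[5,-1.5,-5],"rotation":[0,0,-3]},{"grip":-1,"delta_pos":[6.5,-2,-5],"rotation":[0,0,-4.1]},{"grip":-1,"delta_pos":[8,-2.5,-5],"rotation":[0,0,-4.1]},{"grip":-1,"delta_pos":[9.2,-2.8,-5],"rotation":[0,0,-4.1]},{"grip":-1,"delta_pos":[9.7,-2.8,-5],"rotation":[0,0,-4.1]}]'
python3 -m creep '[{"grip":-1,"delta_pos":[0,0,0],"rotation":[0,0,0]},{"grip":-1,"delta_pos":[0,0,0],"rotation":[0,0,0]}]'
python3 - <<'E'
from h import *
w=cam("wrist");a=cam("scene");b=cam("side"); s=ctrl.read_state(); print(s["eef_pos"],s["joint_positions"])
x=s["eef_pos"]+[0,.073,.007]; 
def cr(c,q,n=100,m=75):
    q=np.round(q).astype(int); x0,y0=q[0]-n//2,q[1]-m//2; print(x0,y0); return cv2.resize(c["color"][y0:y0+m,x0:x0+n,::-1],(400,300),interpolation=cv2.INTER_CUBIC)
cv2.imwrite("pics/w2.png",w["color"][:,:,::-1])
cv2.imwrite("pics/c2.png",np.hstack([cr(a,proj(a,x)),cr(b,proj(b,x))]))
print(proj(w,x),proj(w,[.582,.15,.089]),proj(a,x),proj(b,x))
E
```

```text
time_s: 4.53
eef_pos: [0.581, 0.0227, 0.1535]
orientation: [0.705, 0.71, -0.001, -0.001]
force: [0.4, -0.9, -1.2]
finger_gap: 0.0248
finger_force: 59.8
time_s: 4.78
eef_pos: [0.582, 0.0194, 0.1544]
orientation: [0.706, 0.708, -0.001, -0.0]
force: [0.6, -0.5, -1.0]
finger_gap: 0.0244
finger_force: 59.8
[0.58213973 0.01928894 0.15471213] [-8.72035568e-02  2.04347459e-01  1.77976975e+00 -3.01255251e-04
  1.15766875e+00 -8.98240117e-02]
215 146
237 129
[275.8353565  119.70370258] [275.44485497  16.90955928] [264.91408292 183.41690354] [287.38432705 165.55338629]
```

View pics/w2.png

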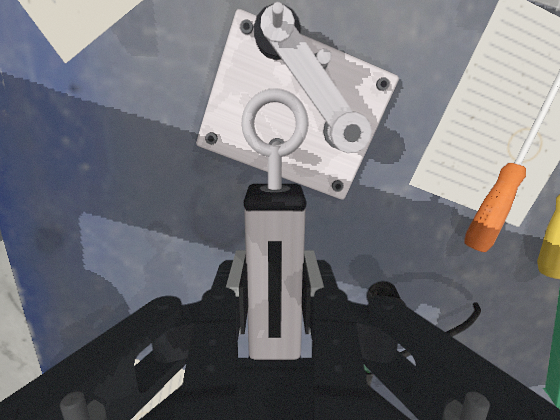

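View pics/c2.png

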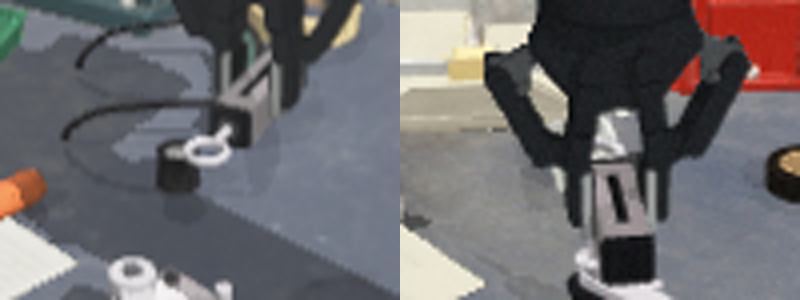

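The wrist view shows the eye centre at (275,123), the pin top at about (278,7) and the pivot cap at (352,131). The scene crop puts the eye at about (267,183.5). I'll compute the offset from these.

Run:
```python
from h import *
w=cam("wrist");a=cam("scene"); s=ctrl.read_state(); T=s["eef_pos"]
print("eye tri",tri(w,(275,122.5),a,(215+208/4,146+151/4)))
for z in(.155,.162,.168): print("eye",z,plane(w,(275,122.5),z)-T)
# pin: top centre, flange centre
print("pin top",plane(w,(278,7),.089),"pivot",plane(w,(352,131),.05))
pt=tri(w,(278,7),a,(254.2,222.5)); print(pt)
Rt=R.from_quat(s["orientation"]).as_matrix(); print(Rt[:,0])
```

```text
eye tri (array([0.58015398, 0.09003078, 0.1600585 ]), np.float64(0.004155033378512802))
eye 0.155 [-0.00015686  0.07123775  0.00019638]
eye 0.162 [-0.00018211  0.07146388  0.00719638]
eye 0.168 [-0.00020376  0.07165771  0.01319638]
pin top [0.58380133 0.15532646 0.089     ] pivot [0.64238578 0.0813095  0.05      ]
(array([0.58195798, 0.15420604, 0.0898832 ]), np.float64(0.004023298531550351))
[-3.03573808e-03  9.99995381e-01 -1.47120246e-04]
```

```bash
python3 -m creep '[{"grip":-1,"delta_pos":[0.8,0.05,0],"rotation":[0,0,0]},{"grip":-1,"delta_pos":[1.6,0.05,0],"rotation":[0,0,0]},{"grip":-1,"delta_pos":[2.15,0.05,0.4],"rotation":[0,0,0]},{"grip":-1,"delta_pos":[2.15,0.05,1],"rotation":[0,0,0]},{"grip":-1,"delta_pos":[2.15,0.05,1.5],"rotation":[0,0,0]},{"grip":-1,"delta_pos":[2.15,0.05,1.5],"rotation":[0,0,0]},{"grip":-1,"delta_pos":[2.15,0.05,1.5],"rotation":[0,0,0]}]'
python3 - <<'E'
from h import *
w=cam("wrist");a=cam("scene");b=cam("side"); s=ctrl.read_state(); T=s["eef_pos"]
x=T+[0,.0715,-.005]
def cr(c,q,n=80,m=120):
    q=np.round(q).astype(int); x0,y0=q[0]-n//2,q[1]-m//2; print(x0,y0); return cv2.resize(c["color"][y0:y0+m,x0:x0+n,::-1],(n*5,600) if n==80 else (400,600),interpolation=cv2.INTER_CUBIC)
print(T,proj(w,x)); W=w["color"][60:180,215:335,::-1]
o=np.hstack([cv2.resize(W,(400,400)),np.zeros((400,400,3),np.uint8)])
def c2(c,q):
    q=np.round(q).astype(int); x0,y0=q[0]-25,q[1]-25; print(x0,y0); return cv2.resize(c["color"][y0:y0+50,x0:x0+50,::-1],(200,200),interpolation=cv2.INTER_CUBIC)
o[:200,400:600]=c2(a,proj(a,x)); o[:200,600:]=c2(b,proj(b,x))
cv2.imwrite("pics/h3.png",o)
E
```

```text
time_s: 5.9
eef_pos: [0.5836, 0.0845, 0.1096]
orientation: [0.706, 0.708, -0.0, 0.0]
force: [0.2, -0.5, -1.8]
finger_gap: 0.0247
finger_force: 59.8
[0.58420838 0.08478968 0.11067946] [276.77315767 121.55916558]
227 192
261 149
```

View pics/h3.png

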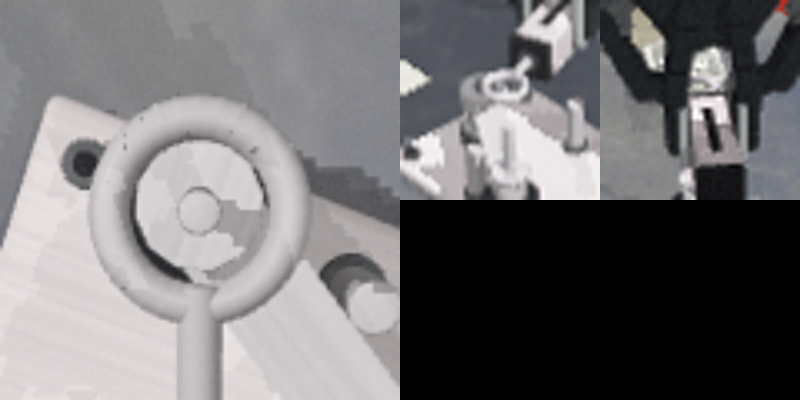

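The wrist crop shows the pin top (200,211) centred in the eye (200,209), with the flange concentric too, so the line of sight is vertical. It is aligned, so I'll go down.

```bash
python3 -m creep '[{"grip":-1,"delta_pos":[0,0,0.4],"rotation":[0,0,0]},{"grip":-1,"delta_pos":[0,0,0.8],"rotation":[0,0,0]},{"grip":-1,"delta_pos":[0,0,1.2],"rotation":[0,0,0]},{"grip":-1,"delta_pos":[0,0,1.5],"rotation":[0,0,0]},{"grip":-1,"delta_pos":[0,0,1.5],"rotation":[0,0,0]},{"grip":-1,"delta_pos":[0,0,1.5],"rotation":[0,0,0]}]'
python3 - <<'E'
from h import *
w=cam("wrist");a=cam("scene");b=cam("side"); s=ctrl.read_state(); T=s["eef_pos"]; print(T)
x=T+[0,.0715,.007]
o=np.zeros((400,800,3),np.uint8); o[:,:400]=cv2.resize(w["color"][60:180,215:335,::-1],(400,400))
def c2(c,q):
    q=np.round(q).astype(int); x0,y0=q[0]-33,q[1]-33; print(x0,y0); return cv2.resize(c["color"][y0:y0+66,x0:x0+66,::-1],(400,400),interpolation=cv2.INTER_CUBIC)
o[:,400:]=c2(a,proj(a,x)); cv2.imwrite("pics/h4.png",o)
# arc plan
p=np.array([.5842,.1563]); q=np.radians(128.4)
for t in np.linspace(0,.9,7): print(round(t,2),(.095*np.array([np.cos(q+t)-np.cos(q),np.sin(q+t)-np.sin(q)])).round(4))
E
```

```text
time_s: 6.8
eef_pos: [0.5837, 0.0851, 0.065]
orientation: [0.706, 0.709, 0.0, 0.0]
force: [0.1, -0.6, -1.0]
finger_gap: 0.0248
finger_force: 59.8
[0.58403065 0.0851146  0.06550375]
219 196
0.0 [0. 0.]
0.15 [-0.0105 -0.0097]
0.3 [-0.0194 -0.0208]
0.45 [-0.0265 -0.0331]
0.6 [-0.0317 -0.0463]
0.75 [-0.0349 -0.0602]
0.9 [-0.036  -0.0744]
```

View pics/h4.png

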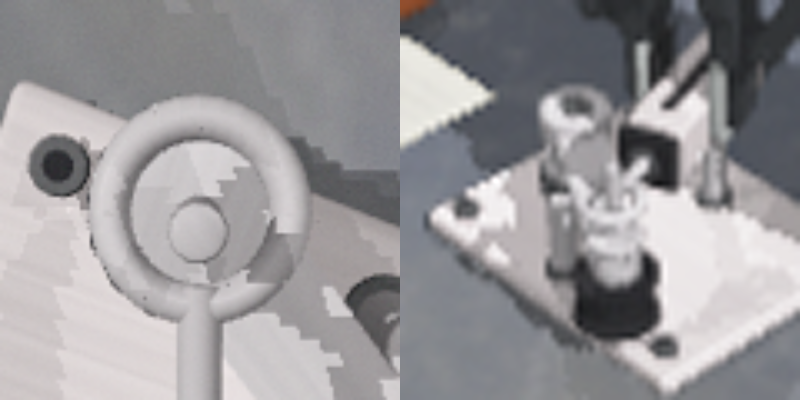

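The pin stands up through the eye's hole in both views (wrist crop pin top (197,230), eye (200,209)). I'll pull along the arc, gauge held along world y.

```bash
python3 -m creep '[{"grip":-1,"delta_pos":[-0.2,-0.05,0],"rotation":[0,0,0]},{"grip":-1,"delta_pos":[-0.6,-0.35,0],"rotation":[0,0,0]},{"grip":-1,"delta_pos":[-0.85,-0.5,0],"rotation":[0,0,0]},{"grip":-1,"delta_pos":[-1.1,-0.65,0],"rotation":[0,0,0]},{"grip":-1,"delta_pos":[-1.35,-0.75,0],"rotation":[0,0,0]},{"grip":-1,"delta_pos":[-1.6,-0.9,0],"rotation":[0,0,0]},{"grip":-1,"delta_pos":[-1.9,-1,0],"rotation":[0,0,0]},{"grip":-1,"delta_pos":[-2.15,-1.05,0],"rotation":[0,0,0]},{"grip":-1,"delta_pos":[-2.4,-1.1,0],"rotation":[0,0,0]},{"grip":-1,"delta_pos":[-2.7,-1.15,0],"rotation":[0,0,0]}]'
python3 -m creep '[{"grip":-1,"delta_pos":[-0.3,-0.05,0],"rotation":[0,0,0]},{"grip":-1,"delta_pos":[-0.6,-0.05,0],"rotation":[0,0,0]},{"grip":-1,"delta_pos":[-0.8,-0.05,0],"rotation":[0,0,0]},{"grip":-1,"delta_pos":[-1,-0.05,0],"rotation":[0,0,0]},{"grip":-1,"delta_pos":[-1.2,-0.05,0],"rotation":[0,0,0]},{"grip":-1,"delta_pos":[-1.3,-0.05,0],"rotation":[0,0,0]},{"grip":-1,"delta_pos":[-1.3,-0.05,0],"rotation":[0,0,0]},{"grip":-1,"delta_pos":[-1.3,-0.05,0],"rotation":[0,0,0]}]'
python3 - <<'E'
from h import *
w=cam("wrist");a=cam("scene"); s=ctrl.read_state(); T=s["eef_pos"]; print(T,s["force"])
x=T+[0,.1,.007]
o=np.zeros((400,800,3),np.uint8); o[:,:400]=cv2.resize(w["color"][0:250,150:400,::-1],(400,400))
q=np.round(proj(a,x)).astype(int); o[:,400:]=cv2.resize(a["color"][q[1]-33:q[1]+33,q[0]-33:q[0]+33,::-1],(400,400),interpolation=cv2.INTER_CUBIC); print(q)
cv2.imwrite("pics/h5.png",o)
E
```

```text
time_s: 8.2
eef_pos: [0.5484, 0.0037, 0.0644]
orientation: [0.705, 0.709, -0.001, -0.001]
force: [-2.2, 4.4, -1.9]
finger_gap: 0.0246
finger_force: 59.8
time_s: 9.2
eef_pos: [0.5474, -0.0343, 0.0644]
orientation: [0.706, 0.709, 0.0, -0.001]
force: [-1.5, 6.0, -2.2]
finger_gap: 0.0244
finger_force: 59.8
[ 0.547452   -0.0342779   0.06441937] [-3.32239167  6.32768488 -1.9533918 ]
[283 213]
```

View pics/h5.png

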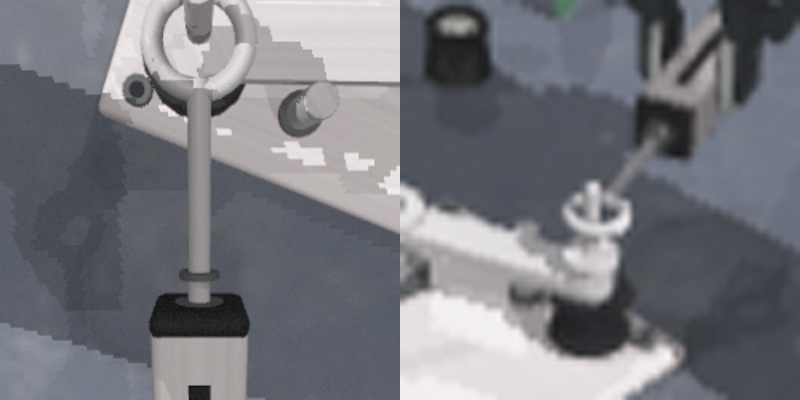

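The wrist crop shows the first ring (199,275) clear of the body face (y≈299), no second ring, and the arm's edge touching the stop post at (322,82). The scene crop shows the eye on the pin. I'll let it settle once and confirm.

```bash
python3 -m creep '[{"grip":-1,"delta_pos":[0,0,0],"rotation":[0,0,0]},{"grip":-1,"delta_pos":[0,0,0],"rotation":[0,0,0]},{"grip":-1,"delta_pos":[0,0,0],"rotation":[0,0,0]},{"grip":-1,"delta_pos":[0,0,0],"rotation":[0,0,0]},{"grip":-1,"delta_pos":[0,0,0],"rotation":[0,0,0]},{"grip":-1,"delta_pos":[0,0,0],"rotation":[0,0,0]}]'
python3 - <<'E'
from h import *
w=cam("wrist"); s=ctrl.read_state(); print(s["eef_pos"],s["force"])
z=s["eef_pos"][2]+.007
f=plane(w,(150+199*.625,299*.625),z);r=plane(w,(150+199*.625,275*.625),z);e=plane(w,(150+199*.625,40*.625),z); print("ring centre past face",(r-f)[1],"eye past face",(e-f)[1])
g=w["color"][:,:,0].astype(int); print(g[150:195:1,274])
E
```

```text
time_s: 10.05
eef_pos: [0.5474, -0.0342, 0.0644]
orientation: [0.706, 0.709, 0.0, -0.001]
force: [-1.9, 7.4, -1.7]
finger_gap: 0.0246
finger_force: 59.8
[ 0.5474252  -0.03424001  0.06438951] [-1.89520302  6.18079903 -1.81481799]
ring centre past face 0.006812688181684807 eye past face 0.06515490644536125
[147 147 151 150 150 149 151 144 152 149 149 150 150 151 149 151 147 148
 147 150 143  59  70  81  78  76 101 139 134 138 151 149 147 150 147 149
 146 147 144 101  57  65  27  18  30]
```

```bash
python3 -c "from workcell import ctrl; print(ctrl.job_done())"
```

```text
the job is handed in; nothing more can be done
None
```

I handed the job in still holding the gauge: its eye is over the pin, the arm is on its end stop, and the rod is drawn out about 37 mm, with the first ring clear and the second inside the body.

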